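Hold a cabinet hinge leaf in line for its pin

ROBOT

A 6-joint arm with a two-finger parallel gripper is mounted at the origin on the work surface. World frame = base frame: x ahead of the robot, y to its left, z up, the work surface at z = 0. Lengths are in m, angles in rad, forces in N, time in s.
With the tool pointing down it reaches from about 0.425 to 0.925 m from the base axis. Payload 12.5 kg.
Tool frame: the origin (TCP) lies at the very end of the fingers, on their centre line; the grasp point (between the pads) lies 19 mm behind it; x points along the fingers, y is the direction in which the jaws open and shut, and the axes are right-handed (so a half turn about x gives the same grasp; the last joint's range is limited). The gripper opens to 85 mm and grips with 20 to 120 N. Pads are 22 mm wide; open, the fingers measure 114 mm over their backs; the gripper's body (76 mm by 85 mm) begins 54 mm behind the grasp point. The pads swing forward as they close: fully open they stand 13 mm farther back than shut.
Start: joints at [1.154, 0.491, 1.559, -0, 1.092, -0.106], TCP at [0.191, 0.595, 0.201] pointing down, gripper open.
Joint ranges: [-3.1, 3.1], [-0.84, 2.19], [0.05, 2.79], [-1.13, 4.28], [0.06, 2.93], [-2.69, 2.69]. Speed limits (rad/s): [2.22, 2.22, 2.79, 3.14, 3.14, 3.14].

INTERFACE

Orientations are given as [roll, pitch, yaw] about the fixed x, y, z axes, in that order (R = Rz(yaw) Ry(pitch) Rx(roll)).
In Python, from cell import arm gives the robot as it stands.
- The arm moves only by the shell command python3 -m handwheel 'ROWS' [OPENING]. ROWS is a JSON object of lists of equal length, an entry for each row: "travel": the shift along the tool's x, y, z scaled (see below), a list of three; "turn": the turn, a rotation vector about the tool's x, y, z scaled (see below), a list of three. A call has 1 to 12 rows; each row is the pose to reach, as a shift and turn from the pose commanded when the call began, along the tool's axes at that moment; what a row does not reach only later rows make up. The controller multiplies each number of a shift by 150 mm and each number of a turn by 45 degrees. A row lasts 1/8 s, in which the tool goes at most 62.5 mm and 10.7 degrees, less where a joint would pass 70% of its speed; a pose out of reach is approached as far as the arm can. A call with a number of a shift or a turn outside -1 to 1 is refused whole. A call with a gripper value outside its range is refused whole. OPENING is the gripper's target within -1 to 1 (shut at 1, half-way at 0, fully open at -1), set as the call begins (- or left out, the last holds). The fingers move at their own pace and stop on an object; the grip force is fixed at half the most. Time passes only in rows, so rows that repeat a pose let the fingers close. It gives the time, the measured TCP pose, the force and the opening at its end, in the units of the state.
- arm.read_state(): the state, without advancing time (a new reading comes with each control period).
- arm.capture(name): name is "scene" or "top" or "wrist"; returns a dict with "color" (420x560x3 uint8, red, green, blue), "intrinsics" (3x3 intrinsics, pixels), "cam_to_world" (4x4, takes a point from camera to world coordinates); the wrist camera has in their place "hand_eye" (4x4, takes a point from camera to tool coordinates, whose origin is the TCP and whose axes are the tool frame's). Camera axes: x right, y down, z forward; pixel columns grow to the right and rows downward; lengths in m; the calibration is good to about 2 mm. A picture is of the moment at which its call begins: read the wrist's pose just before it. There is no depth.
- arm.finish_job(): hands the job in, once; it reports no verdict.
The state is a dict: "time_s": time; "qpos": joint angles; "dq": joint speeds; "joint_efforts": joint torques, N m; "tcp_pos": TCP position; "orientation": TCP orientation; "force": force on the tool from outside, world axes, zero at the start; "wrist_torque": the same for the moment, N m; "finger_gap": finger opening in m.
Only numpy, scipy, OpenCV 4.12 (cv2) and the standard library are available. Lean on these libraries where they do the work, as an engineer would, in place of code of your own. Each camera call takes 0.05 s, during which the arm holds its last target.

TASK

One of the two hinge posts already has its black-headed pin fitted: leave that one and its pin alone. Lift the loose hinge leaf out of its blue stand and bring its knuckle, upright, into the gap between the two knuckles of the other post (the one with no pin, only an orange collar on top), home in the V notch and midway between them, so that all three holes line up for a pin. Finish while still holding the leaf there in the gripper, not resting on the lower knuckle, and do not knock the other things on the bench about.

Things in the scene. Friction and masses are not known exactly. Their poses are not given: they have to be found in the camera images.
- leaf_mid (a point): the loose steel hinge leaf, 0.22 kg give or take a third, standing upright in the stand's slot: plate 55 mm long (x), 8 mm thick (y), 70 mm tall (z), with a knuckle on its +x end. This point is the middle of the plate, half-way up. Free to grip across its thickness from above on the upper part of the plate: 48 mm stand out of the stand.
- leaf_knuckle (a point): middle of the bore of the leaf's knuckle, 40 mm along the leaf's +x from leaf_mid at the same height. The knuckle is 22 mm outside, 12 mm bore, 30 mm tall (so 5 mm spare above and below in the 40 mm gap), joined to the plate by a short 8 mm thick web; the plate begins 13 mm from the bore axis. z is the bore axis (up).
- stand: blue plastic stand fixed to the bench, 90 x 44 mm, 22 mm tall, with a slot along its x, 58 x 9.5 mm, 16 mm deep. Origin under its centre, on the bench. The leaf stands in the slot and is drawn straight up.
- post_a_gap (a point): hinge post A: point on the upright hinge axis of a grey fixed post (115 mm tall, 18 to 70 mm behind the axis, on its +x side), 70 mm above the bench, mid-gap between its two knuckles. z up; -x is the open front. Knuckles 22 mm outside, 12 mm bore, 25 mm tall; the gap is 40 mm high. A black 90-degree V notch in the gap stops a 22 mm knuckle pushed in along +x with its bore on the axis.
- post_b_gap (a point): hinge post B: the same as post A, at another place; each has a dark foot plate 130 x 90 mm, 8 mm thick. Their knuckles span heights 25 to 50 and 90 to 115 mm above the bench.
- pin: steel hinge pin with a black head, fitted (fixed) in one of the two posts, on its hinge axis: 9 mm shank through both knuckles and the gap, domed head 22 mm across and 10 mm high on the top knuckle. Origin under the head on the hinge axis, 115 mm above the bench. It may be at post A or B.
- collar: orange plastic collar, 22 mm outside, 13 mm hole, 5 mm high, fixed on the top knuckle of the post that has no pin. Origin under its centre, on the hinge axis, 115 mm above the bench.
- screwdriver: loose red-handled screwdriver, a bystander.
- grease_can: loose can with yellow label, 52 mm across, 130 mm tall, a bystander; origin under its centre.
- screw_tub: loose white bowl, 80 mm across, 50 mm tall, a bystander; origin under its centre.
- contactor: loose grey and black contactor, 70 x 45 x 100 mm, a bystander; origin under its centre.
- multimeter: loose yellow multimeter lying flat, 140 x 75 x 41 mm, a bystander; origin under its centre.
- terminal_box: loose small carton, 60 x 90 x 45 mm, a bystander; origin under its centre.
Not all that is in view belongs to the job. Leave any turquoise look-alike of the part that bears post_b_gap alone.

How it is judged:
By the outcome, as a careful person would: the job done as asked, in the order asked, and still so for the second after the job is handed in, while the arm keeps its last pose, push and grip.
It also fails if it takes over 35 s, if anything falls off the work surface, if the arm or the gripper's body presses on something with over 40 N, if the wrist force passes 120 N, or if a joint passes its speed limit or range.

## Working session

There is one attempt and no reset: what is moved stays moved. The work goes in short steps, Python scripts to look and compute and a shell command to move; the robot and the scene stay as the last step left them, time stands still between calls to the robot, and variables do not carry over. Pictures are saved under pics/ and viewed, and the job is handed in when it is done.

```bash
ls; mkdir -p pics
python3 - <<'E'
from cell import arm
import cv2,numpy as np,pickle
s=arm.read_state();print(s)
for n in ["scene","top","wrist"]:
    c=arm.capture(n);pickle.dump(c,open(f"{n}0.pkl","wb"))
    cv2.imwrite(f"pics/{n}0.png",c["color"][:,:,::-1]);print(n,c["intrinsics"].tolist(),np.round(c.get("cam_to_world",c.get("hand_eye")),4).tolist())
E
```

```text
pics
{'time_s': 0.0, 'qpos': array([ 1.15440196e+00,  4.91544897e-01,  1.55947328e+00,  5.44570687e-06,
        1.09170048e+00, -1.05602895e-01]), 'dq': array([-0.00011768, -0.00065576, -0.00207618,  0.00049427,  0.00182077,
       -0.00178157]), 'joint_efforts': array([-5.46427182e-04, -6.18418837e+01, -2.61577141e+01, -1.83766283e-04,
        4.27986306e-03, -1.58208252e-05]), 'tcp_pos': array([0.19100125, 0.59481502, 0.20082866]), 'orientation': array([-1.68068849,  1.56967031, -1.99148248]), 'force': array([ 0.06445473, -0.25540234, -1.00354225]), 'wrist_torque': array([-0.02347294, -0.00686771,  0.00211687]), 'finger_gap': 0.08512340314629792}
scene [[424.5676061060671, 0.0, 272.0350759290631], [0.0, 424.5676061060671, 209.29964964880486], [0.0, 0.0, 1.0]] [[-0.854, 0.441, -0.276, 0.8891], [0.5201, 0.7148, -0.4675, 0.5336], [-0.0089, -0.5428, -0.8398, 1.0201], [0.0, 0.0, 0.0, 1.0]]
top [[419.43497808071527, 0.0, 274.6447567380525], [0.0, 419.43497808071527, 222.28451588842535], [0.0, 0.0, 1.0]] [[-0.0116, -0.9858, 0.1676, 0.3893], [-0.9996, 0.0159, 0.0243, -0.0005], [-0.0266, -0.1673, -0.9855, 1.3151], [0.0, 0.0, 0.0, 1.0]]
wrist [[299.8708059378566, 0.0, 279.8014380715645], [0.0, 299.8708059378566, 204.50207851974088], [0.0, 0.0, 1.0]] [[-0.0003, -0.2829, 0.9591, -0.1727], [1.0, 0.0005, 0.0005, -0.0006], [-0.0006, 0.9591, 0.2829, -0.0716], [0.0, 0.0, 0.0, 1.0]]
```

View pics/scene0.png

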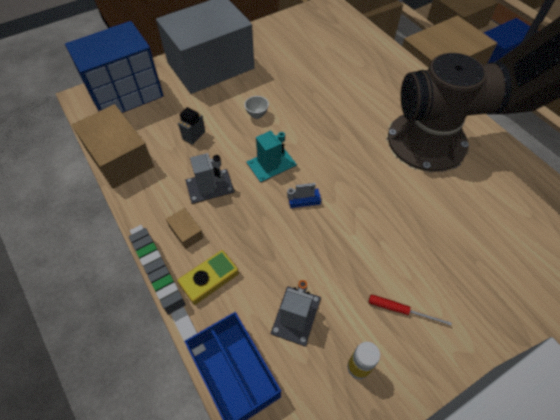

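View pics/top0.png

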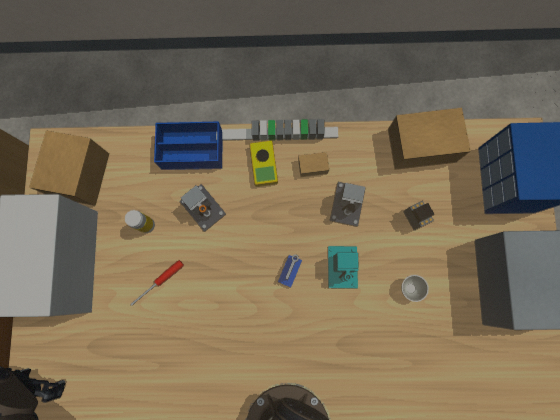

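View pics/wrist0.png

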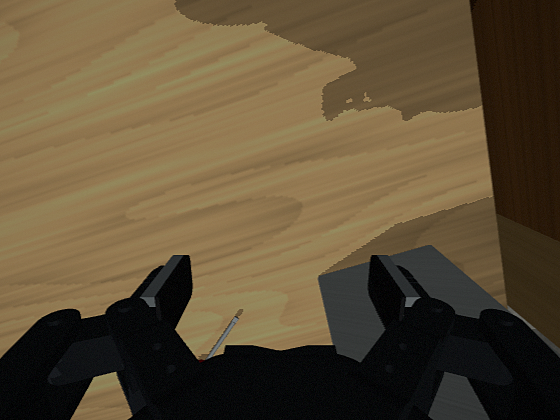

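The orange collar's post is at top (204,209), the pinned post at (349,208), the turquoise decoy at (343,268), and the stand with the leaf at (290,271). I'll zoom in on these.

Run:
```python
import cv2,numpy as np
t=cv2.imread("pics/top0.png");s=cv2.imread("pics/scene0.png")
def z(i,x,y,w,h,k): return cv2.resize(i[y:y+h,x:x+w],None,fx=k,fy=k,interpolation=cv2.INTER_CUBIC)
a=np.hstack([z(t,265,245,50,50,8),z(t,175,180,50,50,8)])
cv2.imwrite("pics/zt.png",np.clip(a*1.5,0,255).astype(np.uint8))
b=np.hstack([z(s,280,170,50,50,8),z(s,270,275,50,70,8)[:400]])
cv2.imwrite("pics/zs.png",np.clip(b*1.5,0,255).astype(np.uint8))
```

```text
(no output)
```

View pics/zt.png

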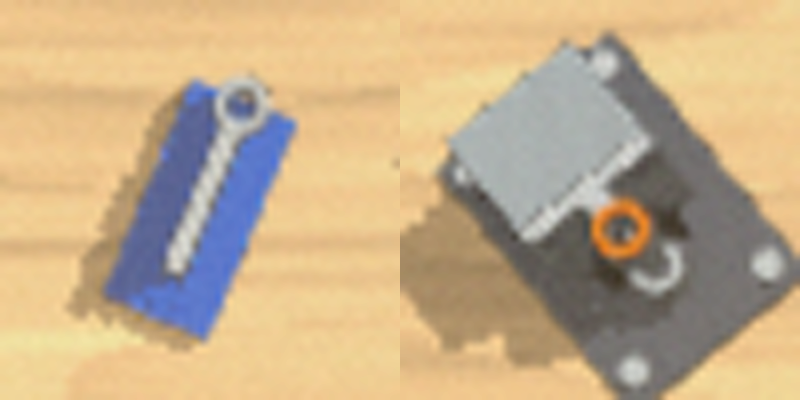

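View pics/zs.png

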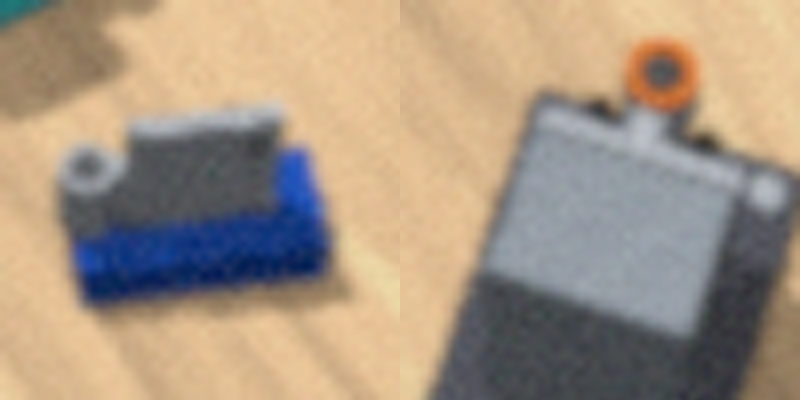

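```bash
cat > h.py <<'E'
import cv2,numpy as np,pickle
from scipy.spatial.transform import Rotation as R
def T(s):
    M=np.eye(4);M[:3,:3]=R.from_euler('xyz',s["orientation"]).as_matrix();M[:3,3]=s["tcp_pos"];return M
def ray(c,px,M=None):
    if M is None: M=c["cam_to_world"] if "cam_to_world" in c else c["T"]@c["hand_eye"]
    d=np.linalg.inv(c["intrinsics"])@np.array([px[0],px[1],1.]);return M[:3,3],M[:3,:3]@d
def onz(c,px,z):
    o,d=ray(c,px);return o+d*(z-o[2])/d[2]
def tri(*a):
    A=np.zeros((3,3));b=np.zeros(3)
    for c,p in a:
        o,d=ray(c,p);d=d/np.linalg.norm(d);P=np.eye(3)-np.outer(d,d);A+=P;b+=P@o
    x=np.linalg.solve(A,b)
    return x,[float(np.linalg.norm(np.cross(x-ray(c,p)[0],ray(c,p)[1]/np.linalg.norm(ray(c,p)[1])))) for c,p in a]
def grab(name,tag):
    from cell import arm
    s=arm.read_state();c=arm.capture(name)
    if name=="wrist": c["T"]=T(s)
    pickle.dump(c,open(f"{tag}.pkl","wb"));cv2.imwrite(f"pics/{tag}.png",c["color"][:,:,::-1]);return s,c
def load(t): return pickle.load(open(t+".pkl","rb"))
E
python3 - <<'E'
from h import *
np.set_printoptions(precision=4,suppress=True)
t=load("top0");s=load("scene0")
def orange(c):
    h=cv2.cvtColor(c["color"],cv2.COLOR_RGB2HSV);m=cv2.inRange(h,(4,150,120),(16,255,255))
    n,l,st,ce=cv2.connectedComponentsWithStats(m);i=[k for k in range(1,n) if st[k,4]>8];return [(st[k].tolist(),ce[k]) for k in i]
for c in(t,s):print(orange(c))
f=lambda x0,y0,X,Y:(x0+(X+.5)/8-.5,y0+(Y+.5)/8-.5)
ct=f(175,180,220,229);cs=f(270,275,263,73)
print("collar",tri((t,ct),(s,cs)),onz(t,ct,.12),onz(s,cs,.12))
kt=f(265,245,241,103);ks=f(280,170,90,167)
print("knuckle top",tri((t,kt),(s,ks)),onz(t,kt,.056),onz(s,ks,.056),onz(t,kt,.05),onz(s,ks,.05))
et=f(265,245,176,268)
print("plate far end",onz(t,et,.076))
for p in[(565,42),(650,140),(520,240),(450,140)]:print("post top",onz(t,f(175,180,p[0]-400,p[1]),.115))
for p in[(545,95),(775,175)]:pass
E
```

```text
[([199, 205, 7, 7, 23], array([201.9565, 208.1739])), ([169, 262, 14, 13, 31], array([176.3226, 268.5806])), ([162, 276, 7, 6, 9], array([164.7778, 278.5556]))]
[([299, 280, 8, 8, 29], array([302.5862, 283.7931]))]
collar (array([0.6384, 0.2403, 0.1192]), [0.0006507901997239181, 0.00065079019972406]) [0.6377 0.2406 0.12  ] [0.6391 0.2402 0.12  ]
knuckle top (array([ 0.4956, -0.0284,  0.0569]), [0.00014600675557259146, 0.00014600675557258858]) [ 0.4955 -0.0283  0.056 ] [ 0.4953 -0.029   0.056 ] [ 0.496  -0.0284  0.05  ] [ 0.4928 -0.0325  0.05  ]
plate far end [ 0.4338 -0.0029  0.076 ]
post top [0.7098 0.2633 0.115 ]
post top [0.672  0.2311 0.115 ]
post top [0.6353 0.2784 0.115 ]
post top [0.6733 0.3052 0.115 ]
```

Both views agree. The collar is at z 0.119 (expected 0.120) and the knuckle top at 0.057 (expected 0.056). The distance from knuckle to plate end is 66.8 mm (expected 67.5). Next I'll work out the hover move.

```bash
cat >> h.py <<'E'
def target(xyz,yaw,flip=False):
    # tool x down, tool z along leaf +x (yaw) (or reversed)
    z=np.array([np.cos(yaw),np.sin(yaw),0])*(-1 if flip else 1);x=np.array([0,0,-1.]);y=np.cross(z,x)
    M=np.eye(4);M[:3,:3]=np.column_stack([x,y,z]);M[:3,3]=xyz;return M
def rows(M0,M1):
    D=np.linalg.inv(M0)@M1
    return D[:3,3]/.15,np.degrees(R.from_matrix(D[:3,:3]).as_rotvec())/45
E
python3 - <<'E'
from h import *
from cell import arm
np.set_printoptions(precision=4,suppress=True)
s=arm.read_state();M=T(s);print(M)
for f in(0,1):print(rows(M,target([.4585,-.0132,.2],np.radians(-22.4),f)))
E
```

```text
[[-0.0003  0.3058  0.9521  0.191 ]
 [-0.0007  0.9521 -0.3058  0.5949]
 [-1.     -0.0008 -0.0001  0.201 ]
 [ 0.      0.      0.      1.    ]]
(array([ 0.0089, -3.3144,  2.9375]), array([ 0.102 , -0.0001,  0.001 ]))
(array([ 0.0089, -3.3144,  2.9375]), array([-3.898 , -0.0015, -0.0001]))
```

```bash
python3 -m handwheel '{"travel":[[0,-0.15,0.13],[0,-0.45,0.4],[0,-0.8,0.7],[0,-1,0.886]],"turn":[[0,0,0],[0,0,0],[0,0,0],[0,0,0]]}' -1
python3 -m handwheel '{"travel":[[0,-0.33,0.29],[0,-0.67,0.59],[0,-1,0.886]],"turn":[[0,0,0],[0,0,0],[0,0,0]]}'
python3 -m handwheel '{"travel":[[0,-0.33,0.29],[0,-0.67,0.59],[0,-1,0.886],[0,-1,0.886]],"turn":[[0.03,0,0],[0.06,0,0],[0.1,0,0],[0.1,0,0]]}'
python3 - <<'E'
from h import *
from cell import arm
np.set_printoptions(precision=4,suppress=True)
print(rows(T(arm.read_state()),target([.4585,-.0132,.15],np.radians(-22.4))))
E
```

```text
time_s: 0.65
tcp_pos: [0.2721, 0.4096, 0.2013]
orientation: [-1.724, 1.57, -2.035]
force: [0.4, 0.5, 0.4]
finger_gap: 0.0856
time_s: 1.02
tcp_pos: [0.3476, 0.2382, 0.2015]
orientation: [0.768, 1.57, 0.458]
force: [0.7, 0.1, 0.0]
finger_gap: 0.0857
time_s: 1.52
tcp_pos: [0.4288, 0.0536, 0.2013]
orientation: [-0.574, 1.571, -0.968]
force: [-0.2, 0.0, 0.3]
finger_gap: 0.0852
(array([ 0.3419, -0.3356,  0.3536]), array([-0.0037,  0.0001,  0.0001]))
```

```bash
python3 -m handwheel '{"travel":[[0.1,-0.17,0.18],[0.34,-0.335,0.355],[0.34,-0.335,0.355],[0.34,-0.335,0.355]],"turn":[[0,0,0],[0,0,0],[0,0,0],[0,0,0]]}'
python3 - <<'E'
from h import *
s,c=grab("wrist","w1");print(s["tcp_pos"],s["dq"])
E
```

```text
time_s: 2.02
tcp_pos: [0.4578, -0.0094, 0.1506]
orientation: [2.896, 1.57, 2.508]
force: [0.1, 0.3, 0.6]
finger_gap: 0.0855
[ 0.45776802 -0.00941581  0.15060303] [ 0.01329344 -0.02026726 -0.00551353 -0.00052334  0.00080439 -0.00100893]
```

View pics/w1.png

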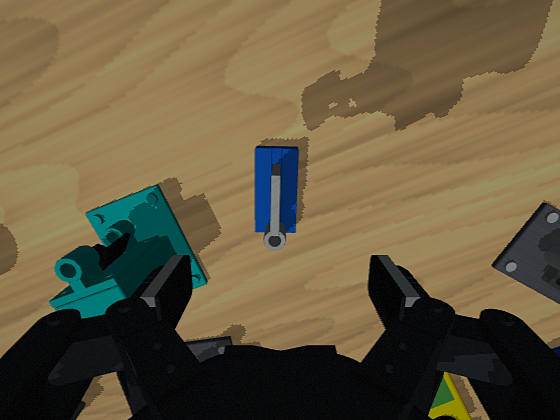

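The leaf is at about (277,175..230) with its knuckle at (274,240), between the open fingers. I'll zoom in and measure.

Run:
```python
import cv2,numpy as np
i=cv2.imread("pics/w1.png")
cv2.imwrite("pics/w1z.png",np.clip(1.5*cv2.resize(i[140:260,240:315],None,fx=5,fy=5,interpolation=cv2.INTER_CUBIC),0,255).astype(np.uint8))
```

```text
(no output)
```

View pics/w1z.png

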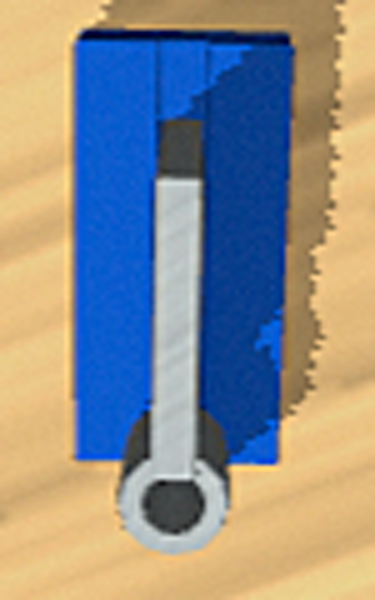

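Run:
```python
from h import *
np.set_printoptions(precision=4,suppress=True)
c=load("w1");f=lambda X,Y:(240+(X+.5)/5-.5,140+(Y+.5)/5-.5)
a=onz(c,f(179,178),.076);b=onz(c,f(174,474),.076);k=onz(c,f(173,502),.056)
print(a,b,k,np.linalg.norm(b-a))
L,Rr=onz(c,f(154,178),.076),onz(c,f(203,178),.076);print(np.linalg.norm(L-Rr))
yaw=np.arctan2(*(b-a)[1::-1]);print(np.degrees(yaw), np.degrees(np.arctan2(*(k-a)[1::-1])))
y2=np.arctan2(*(k-a)[1::-1]); mid=(a+b)/2
print("mid",mid,"from k",k-.04*np.array([np.cos(y2),np.sin(y2),0]))
# stand top corners
for p in[(78,40),(290,42),(278,462),(77,458)]:print(onz(c,f(*p),.022))
P=[onz(c,f(*p),.022) for p in[(78,40),(290,42),(278,462),(77,458)]]
print("stand yaw",np.degrees(np.arctan2(*(P[3]-P[0])[1::-1])),np.degrees(np.arctan2(*(P[2]-P[1])[1::-1])),np.mean(P,axis=0))
print(np.degrees(np.arctan2(*c["T"][:2,2][::-1])))
```

```text
[ 0.4339 -0.0041  0.076 ] [ 0.4826 -0.0252  0.076 ] [ 0.4953 -0.0311  0.056 ] 0.05314455231738854
0.008189965568022166
-23.44193759814814 -23.70669939058993
mid [ 0.4582 -0.0147  0.076 ] from k [ 0.4586 -0.015   0.056 ]
[ 0.4099 -0.0167  0.022 ]
[0.4262 0.0221 0.022 ]
[ 0.5085 -0.0127  0.022 ]
[ 0.4912 -0.0524  0.022 ]
stand yaw -23.715396344325104 -22.946569265885525 [ 0.4589 -0.0149  0.022 ]
-22.28482962763276
```

Run:
```python
from h import *
from cell import arm
np.set_printoptions(precision=4,suppress=True)
M=T(arm.read_state());print(M[:3,3]);print(rows(M,target([.4585,-.0147,.0395],np.radians(-23.5))))
```

```text
[ 0.4579 -0.0093  0.151 ]
(array([ 0.7432, -0.0323,  0.0171]), array([ 0.0277,  0.0005, -0.0004]))
```

```bash
python3 -m handwheel '{"travel":[[0.1,-0.032,0.017],[0.3,-0.032,0.017],[0.4,-0.032,0.017],[0.4,-0.032,0.017],[0.4,-0.032,0.017]],"turn":[[0.028,0,0],[0.028,0,0],[0.028,0,0],[0.028,0,0],[0.028,0,0]]}'
python3 - <<'E'
from h import *
from cell import arm
np.set_printoptions(precision=4,suppress=True)
s,c=grab("wrist","w2")
M=T(s);print(M[:3,3]);print(rows(M,target([.4585,-.0147,.0395],np.radians(-23.5))))
i=cv2.imread("pics/w2.png")
cv2.imwrite("pics/w2z.png",np.clip(1.5*cv2.resize(i[110:310,180:380],None,fx=3,fy=3,interpolation=cv2.INTER_CUBIC),0,255).astype(np.uint8))
E
```

```text
time_s: 2.7
tcp_pos: [0.459, -0.0151, 0.0914]
orientation: [0.313, 1.569, -0.097]
force: [0.1, 0.4, -0.4]
finger_gap: 0.0856
[ 0.459  -0.0151  0.0914]
(array([ 0.3461,  0.0012, -0.0046]), array([-0.0004,  0.0019, -0.0006]))
```

View pics/w2z.png

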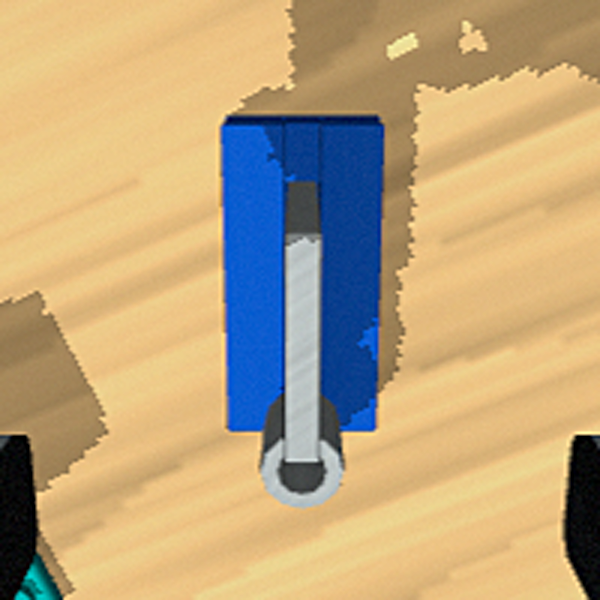

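The leaf is centred between the fingers: its column is 281 and the finger midpoint is 280. It's also parallel to the tool. I'll descend and close.

```bash
python3 -m handwheel '{"travel":[[0.12,0,-0.004],[0.26,0,-0.004],[0.346,0,-0.004],[0.346,0,-0.004],[0.346,0,-0.004]],"turn":[[0,0,0],[0,0,0],[0,0,0],[0,0,0],[0,0,0]]}'
python3 -m handwheel '{"travel":[[0,0,0],[0,0,0],[0,0,0],[0,0,0],[0,0,0],[0,0,0],[0,0,0],[0,0,0]],"turn":[[0,0,0],[0,0,0],[0,0,0],[0,0,0],[0,0,0],[0,0,0],[0,0,0],[0,0,0]]}' 1
```

```text
time_s: 3.38
tcp_pos: [0.4584, -0.0154, 0.0391]
orientation: [0.352, 1.57, -0.059]
force: [-0.7, 0.2, 0.3]
finger_gap: 0.0851
time_s: 4.38
tcp_pos: [0.4581, -0.0153, 0.0387]
orientation: [0.608, 1.57, 0.196]
force: [-0.8, 0.7, 5.9]
finger_gap: 0.0057
```

```bash
python3 -m handwheel '{"travel":[[-0.03,0,0],[-0.1,0,0],[-0.2,0,0],[-0.35,0,0],[-0.6,0,0],[-0.8,0,0],[-0.8,0,0]],"turn":[[0,0,0],[0,0,0],[0,0,0],[0,0,0],[0,0,0],[0,0,0],[0,0,0]]}'
python3 - <<'E'
from h import *
from cell import arm
np.set_printoptions(precision=4,suppress=True)
s,c=grab("wrist","w3");M=T(s);print(M,s["finger_gap"],s["force"])
i=cv2.imread("pics/w3.png")
cv2.imwrite("pics/w3z.png",np.clip(1.5*cv2.resize(i[110:310,180:380],None,fx=3,fy=3,interpolation=cv2.INTER_CUBIC),0,255).astype(np.uint8))
E
```

```text
time_s: 5.25
tcp_pos: [0.4587, -0.0155, 0.1605]
orientation: [0.254, 1.567, -0.157]
force: [0.2, 0.1, -3.2]
finger_gap: 0.0059
[[ 0.0042  0.3998  0.9166  0.4587]
 [-0.0007  0.9166 -0.3998 -0.0155]
 [-1.      0.0011  0.0041  0.1605]
 [ 0.      0.      0.      1.    ]] 0.005930161985892597 [ 0.2306  0.0687 -3.2369]
```

View pics/w3z.png

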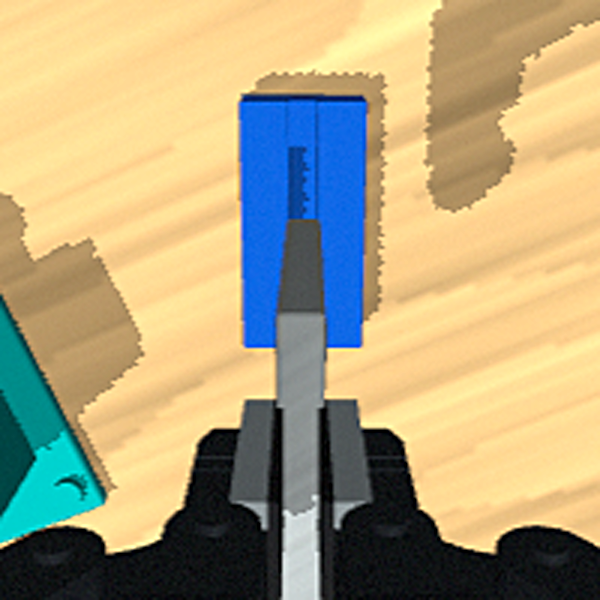

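Run:
```python
from h import *
np.set_printoptions(precision=4,suppress=True)
c=load("w3")
for p in[(-.0373,0,-.0275),(.0327,0,-.0275)]:
    q=np.linalg.inv(c["hand_eye"])@np.array([*p,1]);u=c["intrinsics"]@q[:3];u=u/u[2];print(u[:2],"zoomed",(u[0]-180)*3,(u[1]-110)*3)
M=c["T"]
print(rows(M,target([.73,.187,.2],np.radians(38.5))))
print(rows(M,target([.60,.09,.2],np.radians(8))))
```

```text
[280.8429 212.7224] zoomed 302.52856107508546 308.1670918053893
[280.4748 181.7322] zoomed 301.42429467083974 215.1965191696849
(array([-0.2567,  1.9606,  1.1189]), array([-1.3793,  0.0054,  0.0016]))
(array([-0.2599,  1.0214,  0.583 ]), array([-0.7015,  0.0055,  0.0001]))
```

The held leaf's plate-end edges sit within about 1 mm of the prediction, with no tilt. Next I'll fly to a spot beside the collar post to see it from the wrist.

```bash
python3 -m handwheel '{"travel":[[-0.1,0.1,0.06],[-0.26,0.35,0.2],[-0.26,0.6,0.35],[-0.26,0.85,0.5],[-0.26,1,0.58]],"turn":[[-0.08,0,0],[-0.25,0,0],[-0.42,0,0],[-0.6,0,0],[-0.7,0,0]]}'
python3 - <<'E'
from h import *
from cell import arm
np.set_printoptions(precision=4,suppress=True)
print(rows(T(arm.read_state()),target([.73,.187,.2],np.radians(38.5))))
E
```

```text
time_s: 5.92
tcp_pos: [0.5984, 0.0885, 0.1953]
orientation: [2.983, 1.568, 3.126]
force: [0.1, 0.2, -3.1]
finger_gap: 0.0056
(array([-0.0333,  0.5255,  0.9614]), array([-0.674 , -0.003 , -0.0014]))
```

```bash
python3 -m handwheel '{"travel":[[-0.03,0.1,0.2],[-0.03,0.22,0.42],[-0.03,0.36,0.66],[-0.03,0.5,0.9],[-0.03,0.525,0.96],[-0.03,0.525,0.96],[-0.03,0.525,0.96]],"turn":[[-0.12,0,0],[-0.28,0,0],[-0.45,0,0],[-0.6,0,0],[-0.67,0,0],[-0.67,0,0],[-0.67,0,0]]}'
python3 - <<'E'
from h import *
s,c=grab("wrist","w4");print(s["tcp_pos"],c["T"],s["dq"])
E
```

```text
time_s: 6.8
tcp_pos: [0.7289, 0.1848, 0.2009]
orientation: [2.63, 1.569, -2.99]
force: [1.0, 0.5, -3.6]
finger_gap: 0.0059
[0.72885291 0.18476967 0.20085195] [[-1.84532790e-03 -6.15587230e-01  7.88066594e-01  7.28852914e-01]
 [-2.81180708e-04  7.88068224e-01  6.15587845e-01  1.84769672e-01]
 [-9.99998258e-01  9.14372304e-04 -1.62733554e-03  2.00851953e-01]
 [ 0.00000000e+00  0.00000000e+00  0.00000000e+00  1.00000000e+00]] [-0.00274607 -0.01413365 -0.00424536 -0.00071961  0.0025858  -0.00415846]
```

View pics/w4.png

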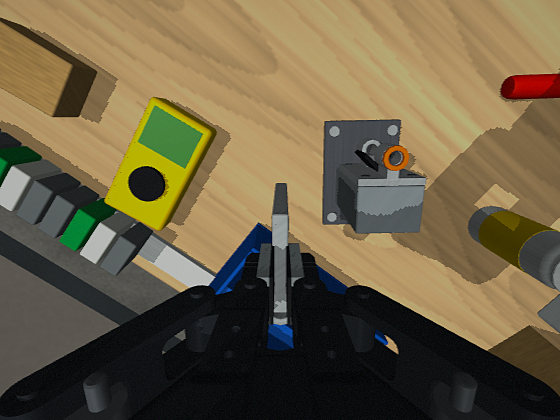

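Clear view: the collar is at (397,158), the post top at about (358–423, 180–233), and the foot plate spans (325–401, 121–222). I'll zoom and measure.

Run:
```python
import cv2,numpy as np
i=cv2.imread("pics/w4.png")
cv2.imwrite("pics/w4z.png",np.clip(1.5*cv2.resize(i[115:240,315:435],None,fx=4.8,fy=4.8,interpolation=cv2.INTER_CUBIC),0,255).astype(np.uint8))
```

```text
(no output)
```

View pics/w4z.png

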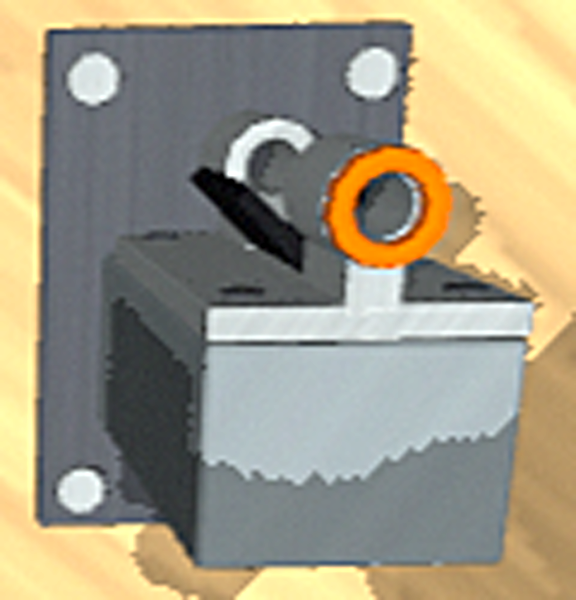

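Run:
```python
from h import *
np.set_printoptions(precision=4,suppress=True)
c=load("w4");f=lambda X,Y:(315+(X+.5)/4.8-.5,115+(Y+.5)/4.8-.5)
ang=lambda v:np.degrees(np.arctan2(v[1],v[0]))
k=onz(c,f(390,206),.12);print("collar",k,"low knuckle",onz(c,f(272,163),.05))
P=[onz(c,f(*p),.115) for p in[(207,307),(533,303),(502,567),(195,567)]]
for p in P:print(p)
print("sides",np.linalg.norm(P[1]-P[0]),np.linalg.norm(P[2]-P[1]))
print("yaws",ang(P[0]-P[1])-90,ang(P[3]-P[2])-90,ang(P[2]-P[1]),ang(P[3]-P[0]),ang((P[2]+P[3])/2-k),ang((P[0]+P[1])/2-k))
Q=[onz(c,f(*p),.008) for p in[(48,30),(411,22),(38,524)]]
print("foot",np.linalg.norm(Q[1]-Q[0]),np.linalg.norm(Q[2]-Q[0]),ang(Q[0]-Q[1])-90,ang(Q[2]-Q[0]))
print("dist front/back",np.linalg.norm(((P[0]+P[1])/2-k)[:2]),np.linalg.norm(((P[3]+P[2])/2-k)[:2]))
h=cv2.cvtColor(c["color"],cv2.COLOR_RGB2HSV);m=cv2.inRange(h,(3,120,60),(18,255,255));m[:,:380]=0;m[:,415:]=0;m[:140]=0;m[175:]=0
e=cv2.fitEllipse(cv2.convexHull(np.argwhere(m)[:,::-1].astype(np.int32)));print(e,onz(c,e[0],.1185))
```

```text
collar [0.6384 0.2376 0.12  ] low knuckle [0.6382 0.2372 0.05  ]
[0.6715 0.2261 0.115 ]
[0.6343 0.2725 0.115 ]
[0.6743 0.3051 0.115 ]
[0.7108 0.2585 0.115 ]
sides 0.05948243460763646 0.05166934148692095
yaws -141.26538745006553 -141.9904421339524 39.25079246559768 39.62002608577997 39.25107619512792 38.74826580503159
foot 0.08868025235099712 0.12845125734141188 -140.75354987821925 39.23601922198078
dist front/back 0.01866915136773667 0.06996488881801433
((397.2841796875, 159.02220153808594), (26.458484649658203, 32.27021789550781), 121.68815612792969) [0.6383 0.24   0.1185]
```

Run:
```python
from h import *
from cell import arm
np.set_printoptions(precision=4,suppress=True)
print(rows(T(arm.read_state()),target([.5604,.1743,.2],np.radians(39.1))))
```

```text
(array([ 0.0105,  0.637 , -0.9281]), array([-0.0244, -0.0013, -0.0008]))
```

```bash
python3 -m handwheel '{"travel":[[0,0.1,-0.15],[0,0.25,-0.4],[0,0.45,-0.68],[0,0.6,-0.88],[0.01,0.637,-0.928],[0.01,0.637,-0.928],[0.01,0.637,-0.928]],"turn":[[0,0,0],[0,0,0],[-0.024,0,0],[-0.024,0,0],[-0.024,0,0],[-0.024,0,0],[-0.024,0,0]]}'
python3 - <<'E'
from h import *
from cell import arm
np.set_printoptions(precision=4,suppress=True)
print(rows(T(arm.read_state()),target([.5604,.1743,.0677],np.radians(39.1))))
E
```

```text
time_s: 7.72
tcp_pos: [0.562, 0.1744, 0.2005]
orientation: [-0.457, 1.57, 0.226]
force: [-0.2, -0.7, -2.7]
finger_gap: 0.0056
(array([ 0.8854,  0.0064, -0.0092]), array([0.0006, 0.0009, 0.0004]))
```

```bash
python3 -m handwheel '{"travel":[[0.12,0.006,-0.01],[0.35,0.006,-0.01],[0.6,0.006,-0.01],[0.8,0.006,-0.01],[0.885,0.006,-0.01],[0.885,0.006,-0.01],[0.885,0.006,-0.01]],"turn":[[0,0,0],[0,0,0],[0,0,0],[0,0,0],[0,0,0],[0,0,0],[0,0,0]]}'
python3 - <<'E'
from h import *
from cell import arm
np.set_printoptions(precision=4,suppress=True)
s=arm.read_state();print(s["force"],rows(T(s),target([.6070,.2121,.0677],np.radians(39.1))))
imgs=[]
for n in("scene","top","wrist"):
    _,c=grab(n,n[0]+"5")
s=cv2.imread("pics/s5.png");t=cv2.imread("pics/t5.png")
z=lambda i,x,y:cv2.resize(i[y:y+80,x:x+80],None,fx=5,fy=5,interpolation=cv2.INTER_CUBIC)
cv2.imwrite("pics/st5.png",np.clip(1.5*np.hstack([z(s,265,255),z(t,170,180)]),0,255).astype(np.uint8))
E
```

```text
time_s: 8.6
tcp_pos: [0.5601, 0.1744, 0.0688]
orientation: [-0.451, 1.569, 0.233]
force: [1.4, -0.9, -2.5]
finger_gap: 0.0058
[ 1.4042 -0.8938 -2.4813] (array([ 0.0078, -0.0028,  0.4012]), array([0.0013, 0.002 , 0.001 ]))
```

View pics/st5.png

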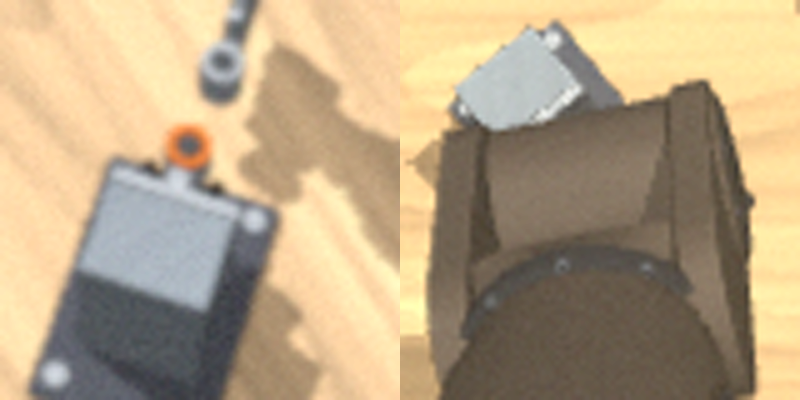

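View pics/w5.png

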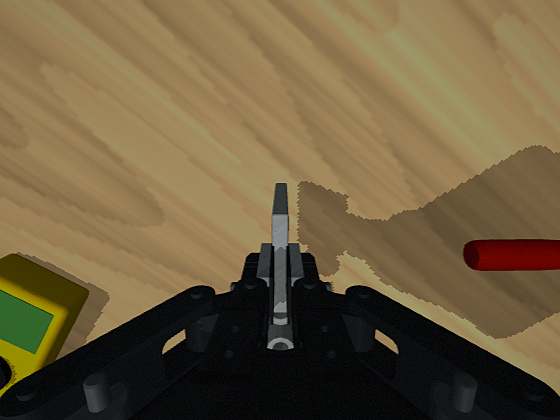

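Scene view: the knuckle ring is at about (309,267), facing the collar at (302,284). A relative check in this one camera cancels any shared bias.

Run:
```python
from h import *
np.set_printoptions(precision=4,suppress=True)
s=load("s5");f=lambda X,Y:(265+(X+.5)/5-.5,255+(Y+.5)/5-.5)
k=onz(s,f(222,62),.0865);c=onz(s,f(188,147),.12);v=c-k
ex=np.array([np.cos(np.radians(39.1)),np.sin(np.radians(39.1)),0]);ey=np.array([-ex[1],ex[0],0])
print(k,c,v@ex,v@ey)
```

```text
[0.5926 0.2017 0.0865] [0.6399 0.2405 0.12  ] 0.06123218113758473 0.00023903460361894435
```

That gives 61.2 mm to go and 0.2 mm lateral error, agreeing with the wrist measurement. Now I'll insert it slowly.

```bash
python3 -m handwheel '{"travel":[[0.004,-0.002,0.06],[0.006,-0.002,0.14],[0.006,-0.002,0.22],[0.006,-0.002,0.3],[0.006,-0.002,0.34],[0.006,-0.002,0.36],[0.006,-0.002,0.36],[0.006,-0.002,0.36]],"turn":[[0,0,0],[0,0,0],[0,0,0],[0,0,0],[0,0,0],[0,0,0],[0,0,0],[0,0,0]]}'
python3 - <<'E'
from h import *
from cell import arm
np.set_printoptions(precision=4,suppress=True)
s=arm.read_state();M=T(s);print("force tool",M[:3,:3].T@s["force"],rows(M,target([.6070,.2121,.0677],np.radians(39.1))))
E
```

```text
time_s: 9.75
tcp_pos: [0.6011, 0.208, 0.0669]
orientation: [2.262, 1.571, 2.945]
force: [-0.6, 0.4, -3.3]
finger_gap: 0.0058
force tool [ 3.3188  0.6858 -0.1874] (array([-0.0055, -0.0037,  0.0476]), array([ 0.0012, -0.0002, -0.0002]))
```

```bash
python3 -m handwheel '{"travel":[[-0.004,-0.003,0.015],[-0.004,-0.003,0.03],[-0.004,-0.003,0.042],[-0.004,-0.003,0.042],[-0.004,-0.003,0.042]],"turn":[[0,0,0],[0,0,0],[0,0,0],[0,0,0],[0,0,0]]}'
python3 - <<'E'
from h import *
from cell import arm
np.set_printoptions(precision=4,suppress=True)
s=arm.read_state();M=T(s);print("force tool",M[:3,:3].T@s["force"],s["wrist_torque"],rows(M,target([.6070,.2121,.0677],np.radians(39.1))))
E
```

```text
time_s: 10.38
tcp_pos: [0.6064, 0.2118, 0.0674]
orientation: [1.724, 1.571, 2.408]
force: [0.2, -1.5, -2.6]
finger_gap: 0.006
force tool [ 2.5714 -1.2687 -0.7813] [0.0135 0.0304 0.0047] (array([-0.0019, -0.0008,  0.0042]), array([ 0.0014, -0.    , -0.0001]))
```

```bash
for k in 1; do python3 -m handwheel '{"travel":[[-0.002,0,0.004],[-0.002,0,0.007],[-0.002,0,0.007]],"turn":[[0,0,0],[0,0,0],[0,0,0]]}'; done
cat > st.py <<'E'
from h import *
from cell import arm
np.set_printoptions(precision=4,suppress=True)
s=arm.read_state();M=T(s);D=rows(M,target([.6070,.2121,.0677],np.radians(39.1)));print("force tool",M[:3,:3].T@s["force"],"tq",s["wrist_torque"],"err mm",D[0]*150,"deg",D[1]*45)
E
python3 st.py
```

```text
time_s: 10.75
tcp_pos: [0.6073, 0.2125, 0.0678]
orientation: [0.297, 1.571, 0.98]
force: [0.3, 0.1, -2.3]
finger_gap: 0.0059
force tool [ 2.3173 -0.1044  0.3644] tq [-0.0002  0.0395  0.013 ] err mm [ 0.0991 -0.0929 -0.4902] deg [ 0.0619  0.0077 -0.0024]
```

```bash
python3 -m handwheel '{"travel":[[0,0,0.003],[0,0,0.006],[0,0,0.006]],"turn":[[0,0,0],[0,0,0],[0,0,0]]}'; python3 st.py
```

```text
time_s: 11.12
tcp_pos: [0.6076, 0.213, 0.0676]
orientation: [2.659, 1.57, -2.94]
force: [-3.2, -0.6, -2.6]
finger_gap: 0.0057
force tool [ 2.6379  1.5575 -2.9152] tq [-0.2418  0.623   0.0486] err mm [-0.0518 -0.286  -1.0067] deg [ 0.0671 -0.049  -0.0256]
```

Contact has started: 2.9 N along −z, 1.6 N lateral, 1 mm past the nominal point. One more small step to seat it.

```bash
python3 -m handwheel '{"travel":[[0,0.001,0.003],[0,0.001,0.005],[0,0.001,0.005],[0,0.001,0.005]],"turn":[[0,0,0],[0,0,0],[0,0,0],[0,0,0]]}'; python3 st.py
```

```text
time_s: 11.62
tcp_pos: [0.6077, 0.2133, 0.0676]
orientation: [2.8, 1.569, -2.8]
force: [-7.1, -3.3, -1.7]
finger_gap: 0.0058
force tool [ 1.712   1.9402 -7.6059] tq [-0.5995  1.1055 -0.0075] err mm [-0.0984 -0.4715 -1.2663] deg [ 0.0684 -0.11   -0.0391]
```

```bash
python3 -m handwheel '{"travel":[[0,0.002,0.002],[0,0.004,0.003],[0,0.004,0.003],[0,0.004,0.003]],"turn":[[0,0,0],[0,0,0],[0,0,0],[0,0,0]]}'; python3 st.py
python3 - <<'E'
from h import *
for n in("scene","wrist"): grab(n,n[0]+"6")
s=cv2.imread("pics/s6.png");t=cv2.imread("pics/w6.png")
cv2.imwrite("pics/sw6.png",np.clip(1.5*np.hstack([cv2.resize(s[255:325,265:335],(400,400),interpolation=cv2.INTER_CUBIC),cv2.resize(t[170:370,180:380],(400,400),interpolation=cv2.INTER_CUBIC)]),0,255).astype(np.uint8))
E
```

```text
time_s: 12.12
tcp_pos: [0.6075, 0.2135, 0.0676]
orientation: [2.954, 1.568, -2.646]
force: [-6.0, -5.7, 0.7]
finger_gap: 0.0059
force tool [-0.657  -0.6637 -8.2631] tq [-1.0801  1.219  -0.0083] err mm [-0.0608 -0.7996 -1.2957] deg [ 0.0664 -0.1543 -0.0292]
```

View pics/sw6.png

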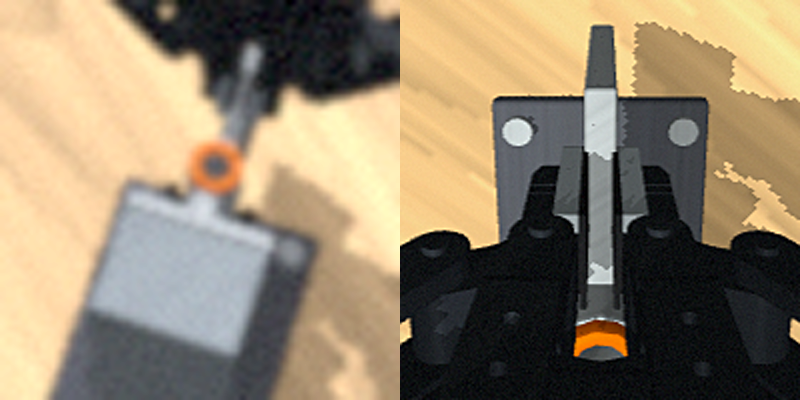

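```bash
python3 -m handwheel '{"travel":[[-0.002,0,0],[-0.003,-0.001,0],[-0.003,-0.001,0],[-0.003,-0.001,0],[-0.003,-0.001,0],[-0.003,-0.001,0]],"turn":[[0,0,0],[0,0,0],[0,0,0],[0,0,0],[0,0,0],[0,0,0]]}'; python3 st.py
python3 -m handwheel '{"travel":[[0,0,0],[0,0,0],[0,0,0],[0,0,0]],"turn":[[0,0,0],[0,0,0],[0,0,0],[0,0,0]]}';python3 st.py;  python3 - <<'E'
from h import *
grab("scene","s7")
E
```

```text
time_s: 12.98
tcp_pos: [0.6076, 0.2136, 0.0678]
orientation: [2.89, 1.568, -2.709]
force: [-6.2, -5.3, -1.4]
finger_gap: 0.0058
force tool [ 1.3717 -0.2302 -8.1204] tq [-0.9797  1.1425 -0.0396] err mm [ 0.1486 -0.7476 -1.4026] deg [ 0.0633 -0.1488 -0.0381]
time_s: 13.48
tcp_pos: [0.6076, 0.2136, 0.0679]
orientation: [2.884, 1.568, -2.716]
force: [-6.0, -4.9, -1.4]
finger_gap: 0.0059
force tool [ 1.4623 -0.0102 -7.7796] tq [-0.9989  1.1057  0.0187] err mm [ 0.1585 -0.7694 -1.4027] deg [ 0.0626 -0.1502 -0.0395]
```

View pics/s7.png

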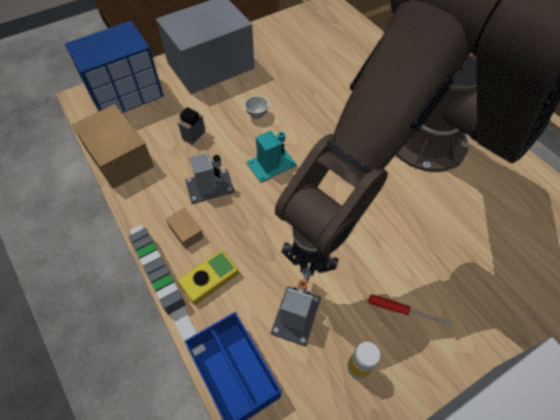

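```bash
python3 -c "
from cell import arm
print(arm.finish_job())"
```

```text
the job is handed in; nothing more can be done
None
```

I lifted the leaf straight up out of the blue stand. I carried it to the post with the orange collar and pushed its knuckle along the post's +x into the V notch, about midway up the gap. I handed the job in at about 13.5 s with the leaf still gripped.

**Seating:** The last readings show a steady push of about 8 N into the notch with almost no sideways force, so I take both notch faces to be touching. The vertical force was about 1.4 N, against roughly 2.5–3 N of leaf weight when hanging free. Friction in the notch probably carries the rest.

**Height:** The knuckle centre comes out at about 70 mm from the tool height, leaving roughly 5 mm above and below. I inferred this from the grasp, because the knuckle is hidden from every camera once it is in the gap. The tool was within 0.2° of vertical, and the wrist view showed no slip of the leaf in the grip.

**Disagreements:**
- **Contact point:** The knuckle seated about 1.3 mm further in than the wrist-camera estimate, but close to what the scene camera gave.
- **Camera offset:** The overhead and scene cameras differed from the wrist camera by up to about 3 mm in y. I used the wrist camera for positions and a check within the scene camera alone for alignment.
- **Finger opening:** It read 5.8 mm on the 8 mm plate, and the grip held throughout.

In the last scene picture the other bench items, the pinned post and the turquoise look-alike all look undisturbed.

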